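# Lock the probe insert of a sloping test fixture with a two-pin spanner

## Task

The lock ring sunk in the sloping deck of the test fixture is slack. Take the two-pin spanner from its wooden rest, engage both its pins in an opposite pair of the ring's holes, turn the ring clockwise (seen looking at its face) until it is fully home and turns no farther, then stand the spanner back upright in its rest with both pins in the groove and let go; do not disturb the other things on the bench.

Things in the scene. Friction and masses are not known exactly. Their poses are not given: they have to be found in the camera images.
- spanner: Two-pin face spanner, 94 mm tall, 0.2-0.3 kg; starts upright, pins down, in the rest. Origin midway between the pin tips, z up its axis to the grip, x from pin to pin. Steel pins 8 mm in diameter, 14 mm long, at x = +28 and -28 mm, the last 3 mm tapering to 4 mm. Head bar 74 (x) by 28 (y) mm from z = 14 to 26 mm, then an 18 mm round neck. A half turn makes no difference.
- spanner_grip (a point): Middle of the spanner's black grip block, 72 mm above the pin tips; axes as the spanner's. Block 36 (x) by 22 (y) by 44 mm high (z = 50 to 94 mm over the tips): grip it across the 22 mm, along y.
- rest: Fixed wooden rest, 100 (x) by 62 (y) by 30 mm high; origin at the centre of its underside. A groove 14 mm wide and 22 mm deep runs along its x, open at both ends; the spanner's head bar lies on the two walls with its pins hanging in the groove.
- rest_seat (a point): Point fixed in the rest, 16 mm above its underside, on its centre line: where the spanner's origin is when it stands properly in the rest, its x along the groove (either way round).
- deck: Fixed aluminium deck of the test fixture, 170 (x) by 180 (y) by 24 mm, sloping 25 degrees down to its -x edge (roughly towards the robot). Origin on its face on the bore's axis, 105 mm above the bench; z = outward normal = axis of bore and ring. Bore 96 mm wide. Guide pins stand 42 mm proud at x = 70, y = +76 and -76 mm; a white block 8 mm proud at y = -75 mm. Base plate 190 by 190 mm.
- bore_home (a point): Fixed point on the bore's axis 8 mm below the deck's face, axes as the deck's: the centre of the ring's face when fully home. Ramps draw the ring in by 4 mm per radian turned clockwise (looking at its face). It starts 0.5 to 1.3 rad short of home, 2 to 5 mm proud of this point, and meets a hard stop at home. Steady friction about 0.22 N m; it stays where it is left.
- ring_face (a point): Centre of the steel lock ring's face, z outward. This frame moves in and out with the ring but does NOT turn with it, so it does not tell where the holes are: see or feel for them. Ring 92 mm over all, opening 36 mm; six equal blind holes 60 degrees apart, centred 28 mm from the axis, each 12 by 12 mm and 12 mm deep, at any angle at the start.
- spool: Bystander: loose metal spool of solder size, 56 mm diameter, 50 mm high, upright; origin at the centre of its underside.
- offcut: Bystander: loose aluminium profile offcut standing on end, 30 by 30 by 90 mm high; origin at the centre of its underside.
- screwdriver: Bystander: loose screwdriver lying on the bench along its own x, about 200 mm long.
- wrench: Bystander: loose open wrench lying on the bench along its own x, about 160 mm long.
- meter: Bystander: loose grey hand multimeter lying flat, 150 (x) by 75 by 34 mm with a knob to 41 mm; origin at the centre of its underside.
Not all that is in view belongs to the job. What is shaped like the spanner but pink or red is not meant. Leave any purple look-alike of the rest alone.

How it is judged:
On the way, in this order (a step that is already met when the one before it is completed fails the run):
1. both pins of the spanner are at least 6 mm down in the ring's holes (z of spanner in the frame of ring_face below -0.006 m and distance between spanner and ring_face below 0.016 m), for 0.1 s.
2. the ring is turned home (within 0.6 mm of its depth, about 9 degrees) with the spanner's pins still at least 5 mm in its holes (z of ring_face in the frame of bore_home below 0.0006 m and z of spanner in the frame of ring_face below -0.005 m and distance between spanner and ring_face below 0.016 m), for 0.1 s.
At the end, for the whole second after the job is handed in: The ring is home (its face within 0.6 mm of its home depth), and the released spanner stands at rest in its wooden rest: pins down in the groove (within 3 mm of its seated height), within 20 mm of the rest's middle, upright within 0.08 rad and along the groove within 0.2 rad (z of ring_face in the frame of bore_home below 0.0006 m and horizontal distance between spanner and rest_seat below 0.02 m and z of spanner in the frame of rest_seat between -0.003 and 0.003 m and angle between spanner's own z axis and vertical below 0.08 rad and angle between the x axis of spanner and the x axis of rest, either way round below 0.2 rad and linear speed of spanner below 0.02 m/s); the robot touches nothing.
It fails at once if a bystander is moved by more than 40 mm (distance of any of spool, offcut, screwdriver, wrench, meter from where it was at the start of the episode above 0.04 m).
It fails at once if a standing bystander is knocked over (angle between any of spool, offcut's own z axis and vertical above 0.5 rad).
It also fails if it takes over 59 s, if anything falls off the work surface, if the arm or the gripper's body presses on something with over 40 N, if the wrist force passes 120 N, or if a joint passes its speed limit or range.

## Robot

A 6-joint arm with a two-finger parallel gripper is mounted at the origin on the work surface. World frame = base frame: x ahead of the robot, y to its left, z up, the work surface at z = 0. Lengths are in m, angles in rad, forces in N, time in s.
With the tool pointing down it reaches from about 0.275 to 0.875 m from the base axis. Payload 12.5 kg.
Tool frame: the origin (TCP) lies on the centre line of the jaws, within the pads' length; the fingertips stand r.finger_overhang ahead of it and the grasp point (between the pads) lies 3 mm ahead of it (r.finger_overhang is the distance from the TCP to the fingertips, in m); z points along the fingers, y is the direction in which the jaws open and shut (so a half turn about z gives the same grasp; the last joint's range is limited). The gripper opens to 85 mm and grips with 20 to 120 N. Pads are 22 mm wide; open, the fingers measure 114 mm over their backs; the gripper's body (76 mm by 85 mm) begins 54 mm behind the grasp point. The pads swing forward as they close: fully open they stand 13 mm farther back than shut.
Start: joints at [-1.255, 0.351, 1.652, -0, 1.139, -0.085], TCP at [0.215, -0.506, 0.253] pointing down, gripper open.
Joint ranges: [-2.75, 2.75], [-0.79, 2.1], [0.01, 2.65], [-1.57, 4.71], [0.07, 3.14], [-2.87, 2.87]. Speed limits (rad/s): [2.22, 2.22, 2.79, 3.14, 3.14, 3.14].

## Interface

Orientations are given as a unit quaternion [x, y, z, w].
In Python, from cell import r, optics gives the robot as it stands. The module is installed in compiled form; this text tells all that it offers. Calls block until the motion is done:
- r.move_to(position, orientation): joint-space move of the TCP to a pose.
- r.move_linear(position, rot=None, vel=0.15): straight line of the TCP; rot=None keeps the orientation; vel is the mean speed in m/s.
- r.set_joints(angles): joint-space move.
- r.set_gripper(opening, squeeze=None): opening from 0.0 (shut) to 1.0 (fully open); squeeze is the grip in N (None keeps the last); returns when the fingers have stopped.
- r.sleep(seconds).
- r.inverse_kinematics(position, orientation): joint angles nearest the present ones, or None.
- optics.get_image(name): name is "scene" or "top" or "wrist"; returns a dict with "pixels" (400x640x3 uint8, red, green, blue), "depth" (400x640 float32, m along the optical axis (not along the pixel's ray), 0 where there is no reading), "fx", "fy", "cx", "cy" (pixels), "camera_from_world" (4x4, takes a point from world to camera coordinates); the wrist camera has in their place "mount" (4x4, takes a point from camera to tool coordinates, whose origin is the TCP and whose axes are the flange's). Camera axes: x right, y down, z forward; pixel columns grow to the right and rows downward; lengths in m; the calibration is good to about 2 mm. A picture is of the moment at which its call begins: read the wrist's pose just before it.
A pose or a line that the arm cannot do raises r.PlanningError and nothing moves.
- r.hand_in(): hands the job in, once; it reports no verdict.
Readings, each from a call of its own:
- r.current_t(): time.
- r.current_q(): joint angles.
- r.current_qvel(): joint speeds.
- r.current_effort(): joint torques, N m.
- r.current_tool_pos(): TCP position.
- r.current_ee_rot(): TCP orientation.
- r.current_contact_force(): force on the tool from outside, world axes, zero at the start.
- r.current_torque(): the same for the moment, N m.
- r.current_opening(): opening from 0.0 (shut) to 1.0 (fully open).
Only numpy, scipy, OpenCV 4.12 (cv2) and the standard library are available. Lean on these libraries where they do the work, as an engineer would, in place of code of your own. Each camera call takes 0.05 s, during which the arm holds its last target. There are 200 camera calls.

## Working session

There is one attempt and no reset: what is moved stays moved. The work goes in short steps, each a Python script; the robot and the scene stay as the last script left them, time stands still between calls to the robot, and variables do not carry over. Pictures are saved under pics/ and viewed, about 8 in all and at most 12, crops included, and the job is handed in when it is done.

```bash
mkdir -p pics; cat > h.py <<'E'
import numpy as np, cv2
from scipy.spatial.transform import Rotation as R
from cell import r, optics
def grab(n):
    p=np.array(r.current_tool_pos());q=R.from_quat(r.current_ee_rot())
    d=optics.get_image(n)
    if n=='wrist':
        T=np.eye(4);T[:3,:3]=q.as_matrix();T[:3,3]=p
        d['wfc']=T@np.array(d['mount'])
    else: d['wfc']=np.linalg.inv(np.array(d['camera_from_world']))
    np.savez(''+n+'.npz',**d)
    return d
def cloud(d):
    z=np.asarray(d['depth'],float);v,u=np.mgrid[:z.shape[0],:z.shape[1]]
    c=np.stack([(u-d['cx'])/d['fx']*z,(v-d['cy'])/d['fy']*z,z],-1)
    P=c@d['wfc'][:3,:3].T+d['wfc'][:3,3];P[z==0]=np.nan
    return P
def save(d,name,box=None,s=1):
    im=np.asarray(d['pixels'])[:,:,::-1]
    if box: im=im[box[1]:box[3],box[0]:box[2]]
    cv2.imwrite('pics/'+name+'.png',cv2.resize(im,None,fx=s,fy=s,interpolation=cv2.INTER_CUBIC))
E
python3 - <<'E'
from h import *
for n in('scene','top'):
    d=grab(n);save(d,n+'0');print(n,d['wfc'].round(3).tolist(),d['fx'])
print(r.current_t(),r.finger_overhang,r.current_ee_rot())
E
```

```text
scene [[-0.671, 0.4, -0.624, 1.345], [0.741, 0.387, -0.549, 0.675], [0.022, -0.831, -0.556, 0.8], [0.0, 0.0, 0.0, 1.0]] 386.37653526592885
top [[-0.02, -0.995, 0.101, 0.421], [-1.0, 0.02, 0.003, -0.017], [-0.005, -0.101, -0.995, 1.499], [0.0, 0.0, 0.0, 1.0]] 512.2296262038501
0.1 0.022 [ 9.79986275e-01  1.99064371e-01 -5.63278203e-05 -5.23331021e-04]
```

View pics/scene0.png

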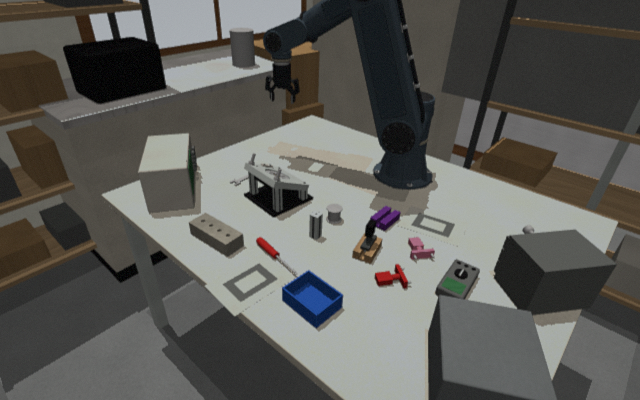

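View pics/top0.png

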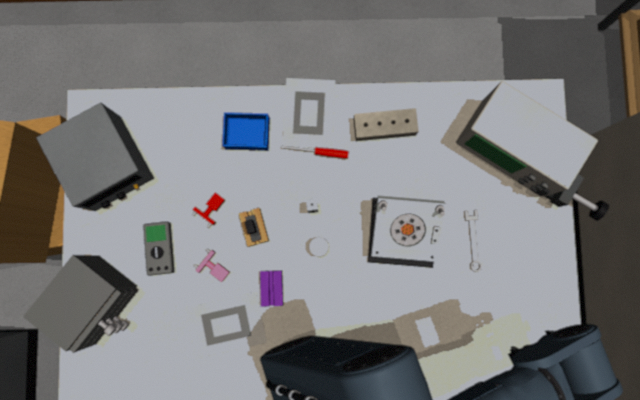

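The real spanner, with a black grip in a wooden rest, is at top (253,227) and scene (370,240). The look-alikes are red at top (210,208), pink at (212,265), and a purple rest at (271,288). The ring is at top (407,230). Next I'll crop close and measure.

```bash
python3 - <<'E'
from h import *
d=dict(np.load('top.npz'));P=cloud(d)
im=d['pixels'][:,:,::-1]
a=cv2.resize(im[195:260,225:290],None,fx=6,fy=6,interpolation=cv2.INTER_CUBIC)
b=cv2.resize(im[190:270,365:445],None,fx=4.875,fy=4.875,interpolation=cv2.INTER_CUBIC)
cv2.imwrite('pics/crop1.png',np.hstack([a,b]))
def blob(x0,y0,x1,y1,lo,hi,name):
    Q=P[y0:y1,x0:x1].reshape(-1,3);m=(Q[:,2]>lo)&(Q[:,2]<hi);Q=Q[m]
    if len(Q)<4: print(name,len(Q));return
    c,s,ang=cv2.minAreaRect((Q[:,:2]*1000).astype(np.float32))
    print(name,len(Q),'rect',np.round(c,1),np.round(s,1),round(ang,1),'mean',Q.mean(0).round(4),'zmax',Q[:,2].max().round(4))
blob(235,200,272,250,.1,.13,'grip')
blob(235,200,272,250,.02,.034,'rest')
blob(235,200,272,250,.034,.05,'bar')
blob(365,192,445,270,.04,.2,'deck')
blob(300,195,322,218,.06,.12,'offcut');blob(300,230,335,262,.03,.07,'spool')
# plane fit of the deck
Q=P[192:270,365:445].reshape(-1,3);Q=Q[(Q[:,2]>.04)&(Q[:,2]<.16)]
best=0
rng=np.random.default_rng(0)
for _ in range(500):
    t=Q[rng.choice(len(Q),3,False)];n=np.cross(t[1]-t[0],t[2]-t[0]);n/=np.linalg.norm(n)+1e-12
    m=abs((Q-t[0])@n)<.003
    if m.sum()>best:best=m.sum();M=m
c=Q[M].mean(0);n=np.linalg.svd(Q[M]-c)[2][2];n*=np.sign(n[2])
print('plane',best,len(Q),n,np.degrees(np.arccos(n[2])),np.degrees(np.arctan2(n[1],n[0])),c)
print('ringpix',P[230,407],P[222,400])
E
```

```text
grip 112 rect [516.2 184.1] [36.  21.8] 13.8 mean [0.516  0.1838 0.1093] zmax 0.1164
rest 400 rect [520.5 185.5] [99.9 63.4] 14.7 mean [0.5211 0.1833 0.029 ] zmax 0.0339
bar 184 rect [520.3 185.5] [92. 59.] 12.0 mean [0.5153 0.1806 0.0405] zmax 0.0492
deck 4082 rect [ 502.5 -247. ] [181.8 164.4] 84.1 mean [ 0.5028 -0.2456  0.1058] zmax 0.1774
offcut 128 rect [575.   14.3] [30.5 29.8] 7.3 mean [0.5743 0.0143 0.0887] zmax 0.0973
spool 298 rect [460.   -2.4] [51. 51.] 88.8 mean [ 0.4594 -0.0024  0.0501] zmax 0.0584
plane 2136 4033 [-0.42131422  0.04136601  0.90597085] 25.0456409001538 174.39248492620203 [ 0.49808007 -0.24291458  0.10510065]
ringpix [ 0.4977737  -0.24856765  0.08968249] [ 0.51958511 -0.22874449  0.09866356]
```

View pics/crop1.png

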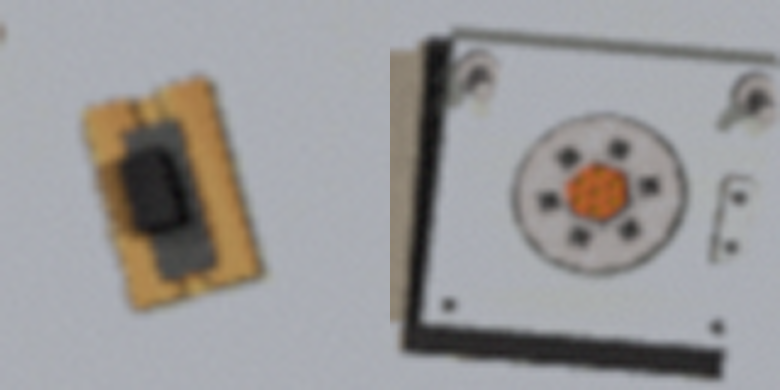

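The crop confirms the choice: black grip, grey bar, wooden rest (crop (158,190)), lying about 14° to world x. All six ring holes are visible around (598,193). Next I'll look at the ring square-on with the wrist camera.

```bash
cat >> h.py <<'E'
n=np.array([-0.42131422,0.04136601,0.90597085])
yaw=np.arctan2(-n[1],-n[0]);tilt=np.radians(25)
dx=np.array([np.cos(tilt)*np.cos(yaw),np.cos(tilt)*np.sin(yaw),np.sin(tilt)])
dy=np.cross(n,dx);dx=np.cross(dy,n)
D=np.stack([dx,dy,n],1)   # world from deck
def tool(phi):  # tool z=-n, tool x at angle phi in deck plane (ccw about n)
    x=D@[np.cos(phi),np.sin(phi),0];z=-n
    return R.from_matrix(np.stack([x,np.cross(z,x),z],1)).as_quat()
def down(psi):
    x=np.array([np.cos(psi),np.sin(psi),0]);z=np.array([0,0,-1.])
    return R.from_matrix(np.stack([x,np.cross(z,x),z],1)).as_quat()
E
python3 - <<'E'
from h import *
print(np.array(optics.get_image('wrist')['mount']).round(4).tolist())
O=np.array([0.4975,-0.247,0.105])
for deg in range(-180,180,30):
    q=r.inverse_kinematics((O+n*.2).tolist(),tool(np.radians(deg)).tolist())
    q2=r.inverse_kinematics((O+n*.06).tolist(),tool(np.radians(deg)).tolist())
    print(deg,None if q is None else np.round(q,2),None if q2 is None else np.round(q2,2))
for deg in (13.8,-166.2):
    print(r.inverse_kinematics([.517,.184,.2],down(np.radians(deg)).tolist()))
E
```

```text
[[0.0005, -0.9462, -0.3236, 0.0833], [1.0, 0.0005, -0.0001, 0.0012], [0.0002, -0.3236, 0.9462, -0.1206], [0.0, 0.0, 0.0, 1.0]]
-180 [-0.75  0.03  2.02  0.38  0.77 -2.46] [-0.67  0.33  2.04  0.54  0.46 -2.59]
-150 None None
-120 [-0.75  0.03  2.02  0.38  0.77  2.78] [-0.67  0.33  2.04  0.54  0.46  2.64]
-90 [-0.75  0.03  2.02  0.38  0.77  2.25] [-0.67  0.33  2.04  0.54  0.46  2.12]
-60 [-0.75  0.03  2.02  0.38  0.77  1.73] [-0.67  0.33  2.04  0.54  0.46  1.6 ]
-30 [-0.75  0.03  2.02  0.38  0.77  1.2 ] [-0.67  0.33  2.04  0.54  0.46  1.07]
0 [-0.75  0.03  2.02  0.38  0.77  0.68] [-0.67  0.33  2.04  0.54  0.46  0.55]
30 [-0.75  0.03  2.02  0.38  0.77  0.16] [-0.67  0.33  2.04  0.54  0.46  0.02]
60 [-0.75  0.03  2.02  0.38  0.77 -0.37] [-0.67  0.33  2.04  0.54  0.46 -0.5 ]
90 [-0.75  0.03  2.02  0.38  0.77 -0.89] [-0.67  0.33  2.04  0.54  0.46 -1.02]
120 [-0.75  0.03  2.02  0.38  0.77 -1.41] [-0.67  0.33  2.04  0.54  0.46 -1.55]
150 [-0.75  0.03  2.02  0.38  0.77 -1.94] [-0.67  0.33  2.04  0.54  0.46 -2.07]
[ 2.57083552e-01  4.09963716e-01  1.70853266e+00 -4.44089210e-16
  1.02309628e+00  1.58702444e+00]
[ 2.57083552e-01  4.09963716e-01  1.70853266e+00 -4.44089210e-16
  1.02309628e+00 -1.55456821e+00]
```

```bash
python3 - <<'E'
from h import *
O=np.array([0.4975,-0.247,0.105])
r.move_to((O+n*.125).tolist(),tool(np.radians(30)).tolist())
d=grab('wrist');save(d,'w1',(120,0,520,400),1.5)
P=cloud(d);Q=(P-O)@D
print(r.current_t(),d['fx'],r.current_tool_pos()-(O+n*.125))
# deck/ring planes
rad=np.hypot(Q[...,0],Q[...,1])
for lo,hi in((.055,.068),(.036,.042),(.019,.0205)):
    m=(rad>lo)&(rad<hi)&np.isfinite(rad);A=np.c_[Q[m][:,:2],np.ones(m.sum())];print(lo,m.sum(),np.median(Q[m][:,2]),np.linalg.lstsq(A,Q[m][:,2],rcond=None)[0])
E
```

```text
1.525 354.01687956642263 [-2.31163867e-05 -9.61794635e-04  1.94930825e-04]
0.055 17246 0.0015535117974914338 [0.04513482 0.01456862 0.07913585]
0.036 6735 0.13834323033446874 [0.81854243 0.97736681 0.08644259]
0.019 527 -0.004696761459345024 [ 2.59660688 -0.53235265  0.02811055]
```

View pics/w1.png

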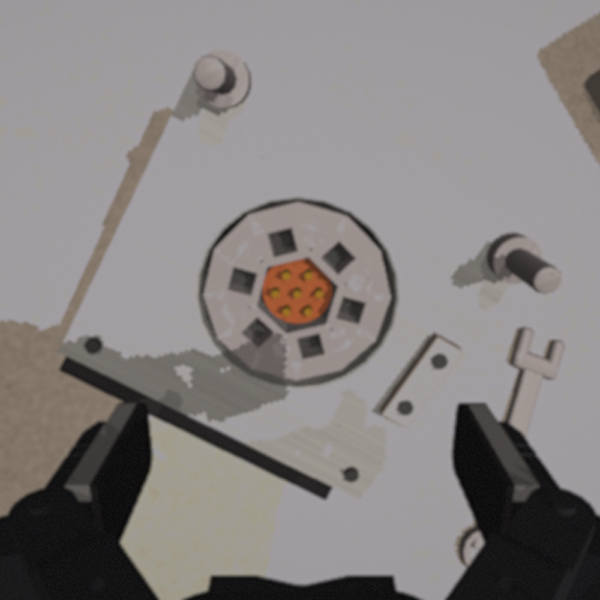

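The picture shows the ring (centre ~(298,292)) with six square holes, e.g. (283,242) and (312,346). It also shows the two guide pins and the white block. I'll rectify it onto the ring's face to measure the centre and hole angle.

```bash
python3 - <<'E'
from h import *
O=np.array([0.4975,-0.247,0.105])
d=dict(np.load('wrist.npz'));P=cloud(d);Q=(P-O)@D
rad=np.hypot(Q[...,0],Q[...,1]);out={}
for k,lo,hi in(('deck',.056,.066),('ring',.037,.042)):
    m=(rad>lo)&(rad<hi)&(abs(Q[...,2])<.02);q=Q[m]
    for _ in range(4):
        A=np.c_[q[:,:2],np.ones(len(q))];c=np.linalg.lstsq(A,q[:,2],rcond=None)[0];e=abs(A@c-q[:,2]);q=q[e<max(.001,2*e.std())]
    out[k]=c[2];print(k,len(q),c,np.median(q[:,2]))
# rectify on ring plane, 0.25mm/px
zr=out['ring'];g=np.arange(-.055,.055,.0002);X,Y=np.meshgrid(g,-g)
W=O+np.stack([X,Y,X*0+zr],-1)@D.T
C=np.linalg.inv(d['wfc']);c=W@C[:3,:3].T+C[:3,3]
u=(c[...,0]/c[...,2]*d['fx']+d['cx']).astype(np.float32);v=(c[...,1]/c[...,2]*d['fy']+d['cy']).astype(np.float32)
I=cv2.remap(d['pixels'],u,v,cv2.INTER_CUBIC)
cv2.imwrite('pics/rect.png',I[:,:,::-1])
G=cv2.GaussianBlur(I.max(2),(0,0),3).astype(float)
# fit: minimise brightness inside 6 squares minus surrounding
from scipy.optimize import minimize
f=np.linspace(-.0055,.0055,9);a,b=np.meshgrid(f,f);f2=np.linspace(-.0085,.0085,9)
edge=np.r_[np.c_[f2,f2*0+.0085],np.c_[f2,f2*0-.0085],np.c_[f2*0+.0085,f2],np.c_[f2*0-.0085,f2]]
inn=np.c_[a.ravel(),b.ravel()]
def samp(p):
    px=((p[:,0]+.055)/.0002).astype(np.float32);py=((.055-p[:,1])/.0002).astype(np.float32)
    return cv2.remap(G.astype(np.float32),px[None],py[None],cv2.INTER_LINEAR)[0]
def cost(t):
    s=0
    for k in range(6):
        th=t[2]+k*np.pi/3;Rm=np.array([[np.cos(th),-np.sin(th)],[np.sin(th),np.cos(th)]])
        o=np.array(t[:2])/1000+Rm@[.028,0]
        s+=samp(inn@Rm.T+o).mean()-samp(edge@Rm.T+o).mean()
    return s/6
best=min((minimize(cost,[x,y,th],method='Nelder-Mead',options=dict(initial_simplex=np.array([[x,y,th],[x+1,y,th],[x,y+1,th],[x,y,th+.1]]))) for th in np.arange(0,1.04,.13) for x in(-2,2) for y in (-2,2)),key=lambda s:s.fun)
print('fit mm,deg',best.x[:2],np.degrees(best.x[2]),best.fun)
# outer circle: dark gap -> radial
cc=best.x[:2]/1000
J=I[:,:,::-1].copy()
for k in range(6):
    th=best.x[2]+k*np.pi/3;Rm=np.array([[np.cos(th),-np.sin(th)],[np.sin(th),np.cos(th)]])
    s=(np.array([[1,1],[1,-1],[-1,-1],[-1,1]])*.006)@Rm.T+cc+Rm@[.028,0]
    cv2.polylines(J,[np.c_[(s[:,0]+.055)/.0002,(.055-s[:,1])/.0002].astype(np.int32)],True,(0,255,0),1)
cv2.circle(J,(int((cc[0]+.055)/.0002),int((.055-cc[1])/.0002)),230,(0,0,255),1)
cv2.circle(J,(int((cc[0]+.055)/.0002),int((.055-cc[1])/.0002)),240,(255,0,0),1)
cv2.imwrite('pics/rect2.png',J)
E
```

```text
deck 6049 [-0.00126859 -0.00232254  0.00043062] 0.0004213593658849727
ring 1895 [-0.00136063 -0.00266641 -0.00446799] -0.004493805196342996
fit mm,deg [-1.18170306 -0.2781621 ] 44.43545943642012 -73.93257904052734
```

View pics/rect2.png

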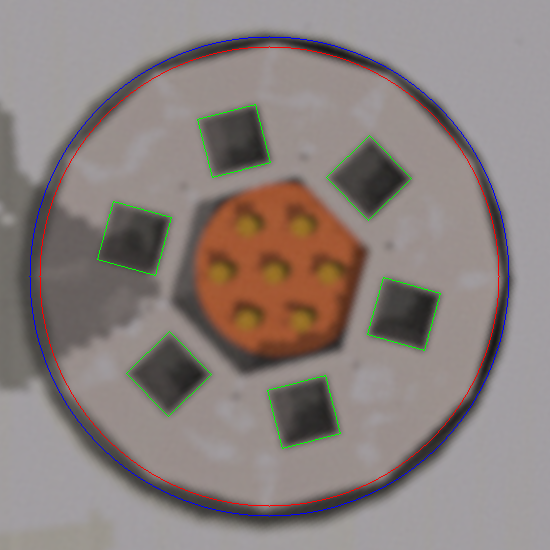

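The fit matches the holes well. They are at 44.4° + 60k in the deck frame, and the ring face is 4.9 mm below the deck, so 3.1 mm proud with about 0.78 rad to go. Next is the spanner, with a close wrist look before gripping.

```bash
cat >> h.py <<'E'
O=np.array([0.4975,-0.247,0.105])
RC=O+D@[-.00118,-.00028,-.00447]   # ring face centre
E
python3 - <<'E'
from h import *
r.move_linear((O+n*.2).tolist(),vel=.2)
r.move_to([.517,.184,.235],down(np.radians(13.8)).tolist())
d=grab('wrist');save(d,'w2',(120,0,520,400),1.5);P=cloud(d)
print(r.current_t(),r.current_tool_pos())
near=np.hypot(P[...,0]-.518,P[...,1]-.184)<.07
for nm,lo,hi in(('grip',.103,.125),('rest',.024,.034),('bar',.037,.047)):
    Q=P[near&(P[...,2]>lo)&(P[...,2]<hi)]
    print(nm,len(Q),[np.round(x,1) for x in cv2.minAreaRect((Q[:,:2]*1000).astype(np.float32))],Q.mean(0).round(4),np.median(Q[:,2]).round(4))
E
```

```text
3.7083 [0.51717314 0.18318098 0.2348938 ]
grip 1421 [array([516.4, 184. ]), array([36.2, 21.8]), np.float64(14.6)] [0.5176 0.1842 0.1096] 0.1098
rest 3931 [array([520.2, 185. ]), array([100.4,  62.1]), np.float64(14.7)] [0.5268 0.1865 0.0299] 0.0299
bar 984 [array([516.9, 184.2]), array([72.8, 28. ]), np.float64(14.5)] [0.538  0.1889 0.0418] 0.0419
```

View pics/w2.png

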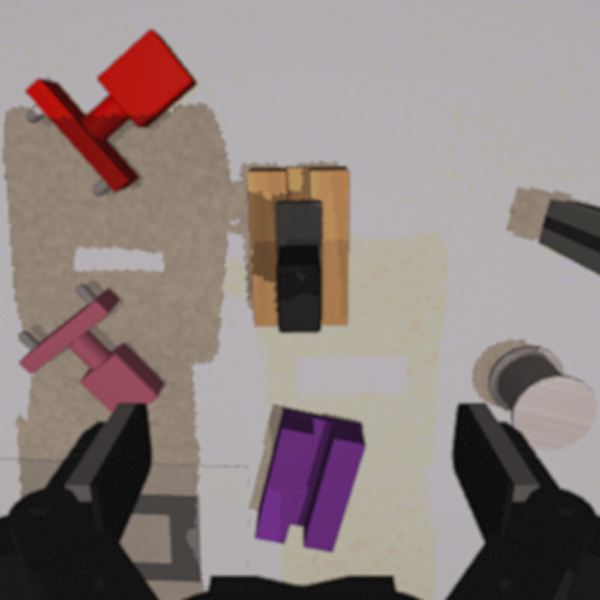

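Fine agreement: grip centre (0.5165, 0.184), angle 14.6°, heights 30/42/110 mm as specified. The spanner is in the middle of the picture at (300,270), with the red, pink and purple look-alikes around it. Now gripping.

```bash
python3 - <<'E'
from h import *
q=down(np.radians(14.6)).tolist()
r.move_linear([.5166,.184,.14],q,vel=.15)
r.move_linear([.5166,.184,.091],vel=.08)
r.sleep(.2);print(r.current_tool_pos(),r.current_contact_force())
r.set_gripper(0,90);print(r.current_opening(),r.current_contact_force(),r.current_t())
r.move_linear([.5166,.184,.15],vel=.08)
r.sleep(.2);print(r.current_tool_pos(),r.current_contact_force(),r.current_opening())
r.move_linear([.5166,.184,.24],vel=.2)
# over the ring: tips 25 mm above ring face, grip point 72 above tips, TCP 3 mm behind
phi=np.radians(44.4)
r.move_to((RC+n*(.075+.025+.06)).tolist(),tool(phi).tolist())
r.move_linear((RC+n*(.075+.022)).tolist(),vel=.1)
r.sleep(.3);print(r.current_tool_pos()-(RC+n*.097),r.current_t(),r.current_contact_force())
d=grab('wrist');save(d,'w3',(200,80,440,320),2.5)
E
```

```text
[0.51685936 0.18406864 0.09147611] [-0.44105679 -0.27799412  0.22820684]
0.2432218893684855 [-0.56805851  0.13154177  3.21003039] 6.0583
[0.5164111  0.18395444 0.14953491] [-0.50531421  1.67294951 -2.24807142] 0.24557863189941354
[ 1.93146976e-06 -1.05475348e-04  3.94422944e-04] 10.425 [-0.6291799   0.08716171 -1.97214474]
```

View pics/w3.png

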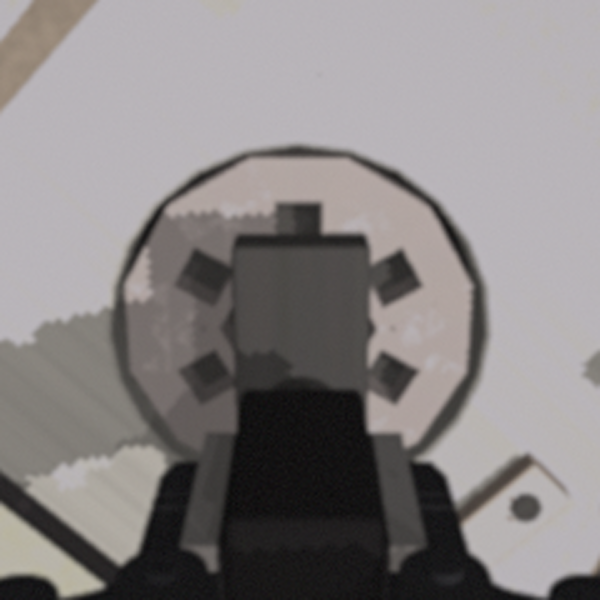

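The spanner is held straight. The head bar (front edge (232..370,240)) lines up with the far hole at (298,218), and the side holes are symmetric. I'll quickly check the bar's place in the hand, then insert gently with force checks.

```bash
python3 - <<'E'
from h import *
d=dict(np.load('wrist.npz'));P=cloud(d)
p=np.array(r.current_tool_pos());T=R.from_quat(r.current_ee_rot()).as_matrix()
Q=(P-p)@T
m=(abs(Q[...,0])<.05)&(abs(Q[...,1])<.025)&(Q[...,2]>.044)&(Q[...,2]<.054)&(Q[...,0]>.012)
q=Q[m];print(len(q),'x',np.percentile(q[:,0],[1,50,99.]),'y',np.percentile(q[:,1],[1,50,99]),'z',np.median(q[:,2]))
print('slope',np.polyfit(q[:,0],q[:,2],1))
phi=np.radians(44.4);f0=np.array(r.current_contact_force())
for h in np.arange(.018,-.0111,-.002):
    r.move_linear((RC+n*(.075+h)).tolist(),vel=.03)
    f=np.array(r.current_contact_force())-f0;e=(r.current_tool_pos()-(RC+n*(.075+h)))@D
    print(round(h*1e3,1),(f@D).round(1),(e*1e3).round(2),np.round(r.current_torque(),2))
    if np.linalg.norm(f)>15: break
print(r.current_t())
E
```

```text
2559 x [0.01227727 0.02513036 0.03603832] y [-0.01326988  0.00057142  0.01402849] z 0.049319916499327716
slope [0.02590317 0.04876035]
18.0 [-0.6  0.1  0. ] [-0.14  0.09 -0.22] [0.01 0.42 0.03]
16.0 [-0.7 -0.6  0.1] [-0.08  0.04 -0.13] [-0.    0.42 -0.01]
14.0 [ 0.9 -0.  -0.2] [-0.06  0.04 -0.12] [0.06 0.4  0.01]
12.0 [-0.9  0.3 -0.2] [-0.07  0.01 -0.1 ] [-0.03  0.4  -0.01]
10.0 [0.5 0.1 0.5] [-0.05  0.03 -0.11] [0.06 0.38 0.05]
8.0 [-0.2 -0.3  0.7] [-0.06  0.05 -0.12] [0.06 0.39 0.02]
6.0 [ 0.9 -0.4  0.6] [-0.05  0.03 -0.12] [-0.    0.41 -0.  ]
4.0 [ 0.3 -0.7  0.1] [-0.07  0.03 -0.1 ] [ 0.1   0.46 -0.  ]
2.0 [-0.4 -0.6  0.4] [-0.06  0.05 -0.11] [ 0.07  0.31 -0.  ]
0.0 [-0.5 -0.4  0.3] [-0.07  0.04 -0.11] [0.04 0.42 0.01]
-2.0 [-0.2 -1.   1.4] [-0.07  0.03 -0.13] [ 0.04  0.34 -0.03]
-4.0 [-0.7 -1.2  0.6] [-0.06  0.02 -0.11] [0.04 0.39 0.04]
-6.0 [ 0.7 -0.5  1.2] [-0.08  0.05 -0.13] [ 0.04  0.39 -0.02]
-8.0 [-0.2  0.4  0.3] [-0.08  0.03 -0.12] [ 0.    0.39 -0.05]
-10.0 [ 0.2 -0.1  0.2] [-0.07  0.07 -0.12] [0.01 0.4  0.05]
14.2583
```

Ten mm in with no contact force. Now I turn clockwise, following the ring's draw-in and watching the torque.

```bash
python3 - <<'E'
from h import *
f0=np.array(r.current_contact_force());t0=np.array(r.current_torque())
phi0=np.radians(44.4);s=0
while s<1.35:
    s+=.05
    h=-.010-.004*max(0,s-.07)
    try: r.move_linear((RC+n*(.075+h)).tolist(),tool(phi0-s).tolist(),vel=.02)
    except r.PlanningError as e: print(e);break
    t=(np.array(r.current_torque())-t0)@D;f=(np.array(r.current_contact_force())-f0)@D
    Rt=D.T@R.from_quat(r.current_ee_rot()).as_matrix();act=phi0-np.arctan2(Rt[1,0],Rt[0,0])
    print(round(s,2),round(act,3),t.round(2),f.round(1),round(r.current_t(),2))
    if abs(t[2])>1.3 or np.linalg.norm(f)>30: break
E
```

```text
0.05 0.049 [ 0.    0.03 -0.05] [-0.8  0.2  0.6] 14.51
0.1 0.098 [0.38 0.13 0.04] [-0.9  0.9  0.6] 14.76
0.15 0.148 [ 0.43  0.21 -0.01] [-1.9  2.2  2.1] 15.01
0.2 0.198 [0.48 0.36 0.01] [-1.9  2.8  1.7] 15.26
0.25 0.248 [0.6  0.44 0.04] [-2.5  2.9  1.6] 15.51
0.3 0.297 [0.71 0.57 0.07] [-2.8  2.8  1.8] 15.76
0.35 0.348 [0.72 0.63 0.02] [-3.4  3.3  1.5] 16.01
0.4 0.399 [0.71 0.68 0.05] [-3.5  3.2  2.7] 16.26
0.45 0.448 [0.77 0.65 0.02] [-4.4  2.9  1.8] 16.51
0.5 0.498 [0.71 0.61 0.07] [-3.1  3.5  2.3] 16.76
0.55 0.549 [0.74 0.66 0.01] [-3.8  2.7  1.6] 17.01
0.6 0.599 [0.84 0.63 0.06] [-3.6  3.7  1.1] 17.26
0.65 0.649 [0.8  0.61 0.13] [-3.4  3.4  1.4] 17.51
0.7 0.699 [0.82 0.66 0.04] [-3.6  3.2  2.2] 17.76
0.75 0.749 [0.82 0.64 0.04] [-3.3  4.   0.9] 18.01
0.8 0.799 [0.85 0.61 0.05] [-3.4  4.1  0.6] 18.26
0.85 0.85 [0.88 0.61 0.06] [-3.8  4.4 -0. ] 18.51
0.9 0.897 [1.03 0.71 1.16] [-3.6  4.9  3.5] 18.76
0.95 0.943 [1.12 0.91 2.57] [-5.3  5.6  5.5] 19.01
```

There was a hard stop at about 0.87 rad, which matches the prediction of 0.78 plus about 0.07 of play. I back off the wind-up, withdraw, and measure the ring depth.

```bash
python3 - <<'E'
from h import *
phi0=np.radians(44.4)
h=-.010-.004*.81
r.sleep(.2)
r.move_linear((RC+n*(.075+h)).tolist(),tool(phi0-.83).tolist(),vel=.02)
f0=np.array(r.current_contact_force())
for h2 in (h+.006,.004,.03):
    r.move_linear((RC+n*(.075+h2)).tolist(),vel=.06);print((np.array(r.current_contact_force())@D).round(1))
r.sleep(.2)
d=grab('wrist');save(d,'w4',(200,80,440,320),2.5)
P=cloud(d);Q=(P-O)@D-[-.00118,-.00028,0]
rad=np.hypot(Q[...,0],Q[...,1])
for k,lo,hi in(('deck',.054,.07),('ring',.034,.044)):
    q=Q[(rad>lo)&(rad<hi)&(abs(Q[...,2])<.02)];q=q[abs(q[:,2]-np.median(q[:,2]))<.0015];print(k,len(q),np.median(q[:,2]),q[:,2].mean())
print(r.current_t(),r.current_opening())
E
```

```text
[-0.2  0.5 -2.2]
[-0.6  0.1 -3.3]
[-0.4 -0.1 -2.3]
deck 10653 0.00045622741014637056 0.00046194837136183733
ring 4063 -0.007548449976552571 -0.007554124245185135
20.8917 0.24434712640381753
```

View pics/w4.png

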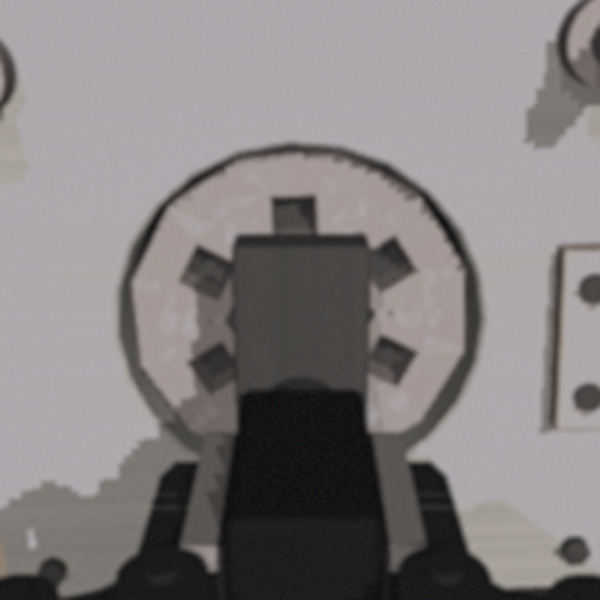

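The ring face measures 8.01 mm below the deck, so it is home. In the picture the ring is sunk and the spanner is free above it at (300,330). Now returning it to the rest.

```bash
python3 - <<'E'
from h import *
r.move_linear((RC+n*.18).tolist(),vel=.15)
q=down(np.radians(14.6)).tolist()
r.move_to([.5166,.184,.24],q)
r.move_linear([.5166,.184,.135],vel=.12)
r.sleep(.2);f0=np.array(r.current_contact_force());print(r.current_tool_pos(),r.current_t())
for z in np.arange(.125,.0905,-.002):
    r.move_linear([.5166,.184,z],vel=.05)
    f=np.array(r.current_contact_force())-f0
    if np.linalg.norm(f)>6: print(round(z,4),f.round(1))
    if np.linalg.norm(f)>20: break
print(r.current_tool_pos(),f.round(1))
E
```

```text
[0.51683374 0.18409202 0.13557016] 24.3667
[0.51687764 0.18409842 0.0911924 ] [ 0.1 -0.3  3.1]
```

Seated at the gripping height with about 3 N of support, roughly the spanner's weight. Release, retreat and check.

```bash
python3 - <<'E'
from h import *
r.set_gripper(1.0);r.sleep(.2)
r.move_linear([.5166,.184,.235],vel=.12);r.sleep(.3)
d=grab('wrist');P=cloud(d)
near=np.hypot(P[...,0]-.518,P[...,1]-.184)<.07
for nm,lo,hi in(('grip',.103,.125),('rest',.024,.034),('bar',.037,.047)):
    Q=P[near&(P[...,2]>lo)&(P[...,2]<hi)]
    print(nm,len(Q),[np.round(x,1) for x in cv2.minAreaRect((Q[:,:2]*1000).astype(np.float32))],np.median(Q[:,2]).round(4))
t=grab('top');a=np.asarray(d['pixels'])[:,120:520,::-1];b=np.asarray(t['pixels'])[:,:400,::-1]
cv2.imwrite('pics/end.png',np.hstack([a,np.asarray(t['pixels'])[:,140:540,::-1]]))
print(r.current_t(),r.current_contact_force())
E
```

```text
grip 1415 [array([516.9, 183.1]), array([36.1, 21.6]), np.float64(14.0)] 0.1098
rest 3940 [array([520.3, 185.1]), array([100.1,  62.1]), np.float64(14.7)] 0.0299
bar 947 [array([517.3, 183.7]), array([72.6, 28. ]), np.float64(14.6)] 0.0418
31.5583 [-0.4386155   0.60975056  0.10362052]
```

View pics/end.png

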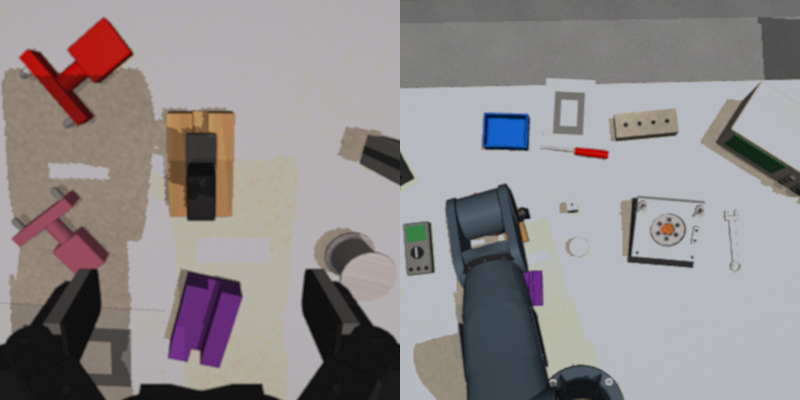

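The spanner stands in the rest at left (201,175): grip top 110 mm, bar top 42 mm, about 3 mm from the rest's middle, aligned within 1°. The bystanders are where they were and the gripper is clear, so I hand in.

```bash
python3 -c "
from cell import r
r.hand_in();print(r.current_t())"
```

```text
the job is handed in; nothing more can be done
the job is handed in; nothing more can be done
```

The ring is home and the spanner is back in its rest, released. I handed the job in shortly after 31.6 s of the 59 s allowed, and `hand_in` gives no verdict.

- **Turning:** both pins went 10 mm into one opposite pair of holes with no contact force. I turned the ring clockwise to a hard stop at about 0.87 rad, close to the 0.78 rad I had predicted plus play in the holes.
- **Ring depth:** after withdrawing, the ring face measured 8.0 mm below the deck, which is its home depth.
- **Spanner in rest:** it stands about 3 mm from the rest's middle and within 1° of the groove, with the grip and bar tops at their seated heights (110 and 42 mm). The gripper is open and clear.
- **Bystanders:** in the last pictures all five look unmoved. I checked them by eye, not by measurement.
- **Reading that disagreed:** the torque about the ring's axis read only about 0.05 N m while turning, against the stated 0.22 N m. It rose clearly, to 2.6 N m, at the stop. I did not find out why, but the measured depth confirms the ring moved.

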